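# Meter three screw caps from a tipping bin into a dish

### The job

First swing the magnifier fully back from the bin to its stop, then slide the steel dish along the bench, without lifting it, to under the bin's lip. Tip the bin slowly by its bail until the first cap slides into the dish, hold it there for a moment, then ease it on until exactly three caps have dropped into the dish, and lower the bin gently all the way down. Do not touch the caps, and leave the bottle, jar and spoon where they are.

Things in the scene. Friction and masses are not known exactly. Their poses are not given: they have to be found in the camera images.
- feeder: Fixed stand of the tipping bin: dark steel base plate 205 x 110 x 12 mm (from 200 mm behind the origin to 5 mm in front of it) with two aluminium cheeks 62 mm apart that carry the pivot. Origin on the bench right under the pivot; its +x points horizontally from the pivot towards the bin's lip, +z up.
- bin (a joint): Tilt of the bin about its horizontal pivot, 100 mm above the bench: 0 = resting down on the stand, grows (rad, up to 1.05) as it tips forward, lip down. The pivot runs along the stand's y. The bin is tail-heavy (0.6 kg) and falls back to 0 by itself when let go; about 2 to 3 N at the bail tips it.
- bin_pivot (a point): Centre of the pivot, turning with the bin: x runs forward to the lip, z up at rest. The bin is a narrow white plastic trough holding one row of caps: 36 mm wide inside, 206 mm long (from 45 mm in front of the pivot to 161 mm behind it), walls from 35 mm below to 35 mm above the pivot, open on top and at the lip.
- bin_bail (a point): Middle of the crossbar of the bin's steel bail, an arch of 10 mm round bar over the trough, 52 mm wide, fixed to the bin; crossbar parallel to the pivot and 130 mm from it, straight above it at rest. Pushing the crossbar from behind towards the lip tips the bin.
- bin_lip (a point): Middle of the floor's edge at the open end, 45 mm before and 8 mm above the pivot; caps drop off here. The floor is humped in six 33 mm flats, one cap each: the front one level at rest, each one behind leans 4 degrees more backwards. So on tipping the caps let go singly from the front, about 4 degrees apart, the first at 22 to 40 degrees of tilt, as friction has it.
- drop_point (a point): Point on the bench 75 mm in front of the pivot, where the caps come down: the place for the middle of the dish. It is fixed to the stand.
- magnifier_stand: Fixed stand of the bench magnifier: round foot 90 mm across, 16 mm high, and a steel post 18 mm thick, 272 mm high. Origin in the middle of the foot's underside; axes turned like the bin stand's.
- magnifier (a joint): Swing of the magnifier about its upright post: 0 = arm along the stand's +y, lens over the bin; grows (rad) to the back stop at 1.25, swinging away from the lip side (anticlockwise from above). Stiff: it stays where it is left, about 1 N at the lens moves it.
- lens (a point): Centre of the magnifier head, a flat white ring with a glass lens, 102 mm across, 20 mm thick, on the end of the arm 160 mm from the post's axis and 275 mm above the bench.
- magnifier_post (a point): Point on the axis of the magnifier's post, 275 mm above the bench.
- dish: Loose round steel dish, 116 mm across, 30 mm high, upright wall 5 mm thick, floor 5 mm, about 0.2 to 0.4 kg. Origin in the middle of its underside.
- bottle: Bystander: closed white plastic bottle 56 mm across, 120 mm high, standing. Origin in the middle of its underside.
- jar: Bystander: closed amber glass jar 64 mm across, 75 mm high, standing. Origin in the middle of its underside.
- spoon: Bystander: steel laboratory spoon 180 mm long lying on the bench. Origin about its middle.
- cap1: Yellow plastic screw cap lying in the bin, 30 mm across, 14 mm high, 12 g; number 1 of 6 in the row counted from the lip. Origin in the middle of its underside.
- cap2: Yellow plastic screw cap lying in the bin, 30 mm across, 14 mm high, 12 g; number 2 of 6 in the row counted from the lip. Origin in the middle of its underside.
- cap3: Yellow plastic screw cap lying in the bin, 30 mm across, 14 mm high, 12 g; number 3 of 6 in the row counted from the lip. Origin in the middle of its underside.
- cap4: Yellow plastic screw cap lying in the bin, 30 mm across, 14 mm high, 12 g; number 4 of 6 in the row counted from the lip. Origin in the middle of its underside.
- cap5: Yellow plastic screw cap lying in the bin, 30 mm across, 14 mm high, 12 g; number 5 of 6 in the row counted from the lip. Origin in the middle of its underside.
- cap6: Yellow plastic screw cap lying in the bin, 30 mm across, 14 mm high, 12 g; number 6 of 6 in the row counted from the lip. Origin in the middle of its underside.

How it is judged (in metres and radians):
On the way, in this order (a step that is already met when the one before it is completed fails the run):
1. the magnifier is swung back from the bin (beyond 1.05 rad), the first cap still in the bin (value of joint magnifier above 1.05 rad and x of cap1 in the frame of bin_pivot between -0.17 and 0.05 m and y of cap1 in the frame of bin_pivot between -0.03 and 0.03 m and z of cap1 in the frame of bin_pivot between -0.05 and 0.05 m), for 0.1 s.
2. the dish stands under the lip (its middle within 50 mm of the drop point), the first cap still in the bin (horizontal distance between dish and drop_point below 0.05 m and height (world z) of dish below 0.01 m and x of cap1 in the frame of bin_pivot between -0.17 and 0.05 m and y of cap1 in the frame of bin_pivot between -0.03 and 0.03 m and z of cap1 in the frame of bin_pivot between -0.05 and 0.05 m), for 0.1 s.
3. the bin is held tilted and still (tilt over 0.25 rad, slower than 0.2 rad/s) for 0.3 s with the first cap in the dish and the third still in the bin (horizontal distance between cap1 and dish below 0.055 m and height (world z) of cap1 below 0.06 m and x of cap3 in the frame of bin_pivot between -0.17 and 0.05 m and y of cap3 in the frame of bin_pivot between -0.03 and 0.03 m and z of cap3 in the frame of bin_pivot between -0.05 and 0.05 m and value of joint bin above 0.25 rad and velocity of joint bin between -0.2 and 0.2 rad/s), for 0.3 s.
At the end, for the whole second after the job is handed in: Caps 1 to 3 lie in the dish and caps 4 to 6 are still in the bin; the bin is down (tilt under 0.04 rad), the magnifier is back (over 1.05 rad), the dish stands on the bench with its middle within 50 mm of the drop point, and dish and caps are at rest (horizontal distance between each of cap1, cap2, cap3 and dish below 0.055 m and height (world z) of each of cap1, cap2, cap3 below 0.06 m and x of cap4 in the frame of bin_pivot between -0.17 and 0.05 m and y of cap4 in the frame of bin_pivot between -0.03 and 0.03 m and z of cap4 in the frame of bin_pivot between -0.05 and 0.05 m and x of cap5 in the frame of bin_pivot between -0.17 and 0.05 m and y of cap5 in the frame of bin_pivot between -0.03 and 0.03 m and z of cap5 in the frame of bin_pivot between -0.05 and 0.05 m and x of cap6 in the frame of bin_pivot between -0.17 and 0.05 m and y of cap6 in the frame of bin_pivot between -0.03 and 0.03 m and z of cap6 in the frame of bin_pivot between -0.05 and 0.05 m and value of joint bin below 0.04 rad and value of joint magnifier above 1.05 rad and horizontal distance between dish and drop_point below 0.05 m and height (world z) of dish below 0.01 m and linear speed of dish below 0.02 m/s and linear speed of each of cap1, cap2, cap3, cap4, cap5, cap6 below 0.03 m/s); the robot touches nothing.
It fails at once if the fingers touch a cap (contact force between the fingers and cap1 above 0.5 N or contact force between the fingers and cap2 above 0.5 N or contact force between the fingers and cap3 above 0.5 N or contact force between the fingers and cap4 above 0.5 N or contact force between the fingers and cap5 above 0.5 N or contact force between the fingers and cap6 above 0.5 N).
It fails at once if the dish is lifted more than 30 mm off the bench (height (world z) of dish above 0.03 m).
It fails at once if the bin is let fall back (faster than 3 rad/s) (velocity of joint bin below -3 rad/s).
It fails at once if the bottle, jar or spoon is moved more than 20 mm or knocked over (distance of any of bottle, jar, spoon from where it was at the start of the episode above 0.02 m or angle between any of bottle, jar's own z axis and vertical above 0.5 rad).
It also fails if it takes over 72 s, if anything falls off the work surface, if the arm or the gripper's body presses on something with over 40 N, if the wrist force passes 120 N, or if a joint passes its speed limit or range.

### The arm

A 7-joint arm with a two-finger parallel gripper is mounted at the origin on the work surface. World frame = base frame: x ahead of the robot, y to its left, z up, the work surface at z = 0. Lengths are in mm, angles in degrees, forces in N, time in s.
With the tool pointing down it reaches from about 425 to 925 mm from the base axis. Payload 6.8 kg.
Tool frame: the origin (TCP) lies midway between the tips of the shut fingers; the grasp point (between the pads) lies 19 mm behind it; z points along the fingers, y is the direction in which the jaws open and shut (so a half turn about z gives the same grasp; the last joint's range is limited). The gripper opens to 85 mm and grips with 20 to 120 N. Pads are 22 mm wide; open, the fingers measure 114 mm over their backs; the gripper's body (76 mm by 85 mm) begins 54 mm behind the grasp point. The pads swing forward as they close: fully open they stand 13 mm farther back than shut.
Start: joints at [57.519, 27.33, 1.283, 89.118, -0.659, 63.558, -4.761], TCP at [298.95, -605.207, 231.308] pointing down, gripper open.
Joint ranges: [-169.35, 169.35], [-19.33, 120.38], [-80.79, 83.38], [13.8, 139.57], [-78.32, 258.32], [9.67, 109.79], [-169.56, 169.56]. Speed limits (degrees/s): [136.94, 136.94, 180, 180, 180, 180, 180].

### API

Orientations are given as [roll, pitch, yaw] about the fixed x, y, z axes, in that order (R = Rz(yaw) Ry(pitch) Rx(roll)).
In Python, from plant import robot gives the robot as it stands.
- The arm moves only by the tool apply_moves, never from a script. Its argument "targets" is a list of rows, each an object with "travel": the shift along the tool's x, y, z in mm, a list of three; "delta_rot": the turn, a rotation vector about the tool's x, y, z in rad, a list of three. In form: [{"travel": [tx, ty, tz], "delta_rot": [ax, ay, az]}, ...]. A call has 1 to 10 rows; each row is the pose to reach, as a shift and turn from the pose commanded when the call began, along the tool's axes at that moment; what a row does not reach only later rows make up. A row lasts 1/10 s, in which the tool goes at most 50 mm and 8.59 degrees, less where a joint would pass 70% of its speed; a pose out of reach is approached as far as the arm can. A call with a gripper value outside its range is refused whole. "gripper" is the finger opening in mm, from 0 to 85.4, set as the call begins (left out, the last holds). The fingers move at their own pace and stop on an object; "squeeze" is the grip in N (left out, the last holds). Time passes only in rows, so rows that repeat a pose let the fingers close. It gives the time, the measured TCP pose, the force and the opening at its end, in the units of the state.
- robot.observe(): the state, without advancing time (a new reading comes with each control period).
- robot.camera(name): name is "scene" or "top" or "wrist"; returns a dict with "img" (400x640x3 uint8, blue, green, red), "fovy" (degrees; the focal length in pixels is half the picture's height over the tangent of half this angle, whatever the lens; pixels are square), "cx", "cy" (the principal point, pixels), "k1" (the pictures are not rectified: a ray, as slopes to the right and down, at radius r is drawn at 1 + k1 r^2 times it, then the intrinsics apply), "origin" and "orientation" of the camera in the world. Camera axes: x right, y down, z forward; pixel columns grow to the right and rows downward; lengths in mm; the calibration is good to about 2 mm. A picture is of the moment at which its call begins. There is no depth.
- robot.sign_off(): hands the job in, once; it reports no verdict.
The state is a dict: "clock": time; "joint_positions": joint angles; "qvel": joint speeds; "joint_torque": joint torques, N m; "position": TCP position; "tool_rot": TCP orientation; "wrist_force": force on the tool from outside, world axes, zero at the start; "moment": the same for the moment, N m; "grip_width": finger opening in mm.
Only numpy, scipy, OpenCV 4.12 (cv2) and the standard library are available. Lean on these libraries where they do the work, as an engineer would, in place of code of your own. Each camera call takes 0.05 s, during which the arm holds its last target. There are 200 camera calls.

## Working session

There is one attempt and no reset: what is moved stays moved. The work goes in short steps, Python scripts to look and compute and a tool call to move; the robot and the scene stay as the last step left them, time stands still between calls to the robot, and variables do not carry over. Pictures are saved under pics/ and viewed, about 8 in all and at most 12, crops included, and the job is handed in when it is done.

Besides the shell and the picture viewer there is one more tool, called after "Call:" as name(argument=value, ...) on one line, values as JSON. apply_moves: Moves the arm, as the interface text tells. Its arguments: {"type":"object","properties":{"targets":{"type":"array","items":{"type":"object","properties":{"travel":{"type":"array","items":{"type":"number"}},"delta_rot":{"type":"array","items":{"type":"number"}}}}},"gripper":{"type":"number"},"squeeze":{"type":"number"}},"required":["targets"]}

```bash
ls; mkdir -p pics; cat > h.py <<'E'
import numpy as np, cv2
from plant import robot
from scipy.spatial.transform import Rotation as R
def cam(n):
    c=robot.camera(n); c['f']=200/np.tan(np.radians(c['fovy'])/2); 
    o=np.array(c['orientation'],float)
    c['R']=o if o.shape==(3,3) else R.from_euler('xyz',o,degrees=True).as_matrix()
    return c
def ray(c,u,v):
    d=np.array([(u-c['cx'])/c['f'],(v-c['cy'])/c['f']]); s=d.copy()
    for _ in range(20): s=d/(1+c['k1']*(s@s))
    r=c['R']@np.array([s[0],s[1],1]); return np.array(c['origin'],float),r
def onz(c,u,v,z):
    o,r=ray(c,u,v); return o+r*(z-o[2])/r[2]
def proj(c,p):
    q=c['R'].T@(np.array(p,float)-c['origin']); s=q[:2]/q[2]; s=s*(1+c['k1']*(s@s))
    return s*c['f']+[c['cx'],c['cy']]
def tri(c1,p1,c2,p2):
    a,r=ray(c1,*p1); b,s=ray(c2,*p2)
    t=np.linalg.lstsq(np.c_[r,-s],b-a,rcond=None)[0]; x=a+r*t[0]; y=b+s*t[1]
    return (x+y)/2, np.linalg.norm(x-y)
E
python3 - <<'E'
from h import *
import pickle
for n in ['scene','top']:
    c=cam(n); cv2.imwrite(f'pics/{n}0.png',c['img']); pickle.dump(c,open(n+'.pkl','wb'))
    print(n,c['origin'],c['orientation'],c['f'],c['cx'],c['cy'],c['k1'])
print(robot.observe())
E
```

```text
pics
scene [1114.24158249  218.57980239  907.88729825] [-143.38771036   -0.62075062  114.95101287] 413.8868291085161 319.3079764521197 203.14985380485484 -0.010950356505163288
top [ 490.70108038   -4.38244527 1058.06708465] [-171.37031629    1.33390537  -90.40657845] 366.36657579831774 319.2712700565198 196.18887647597708 -0.055754961382011047
{'clock': 0.1, 'joint_positions': array([57.51739661, 27.37225837,  1.28031295, 89.17248003, -0.6584638 ,
       63.55749546, -4.7624    ]), 'qvel': array([ 0.01065001, -0.10696438,  0.03201657, -0.09529097, -0.01282619,
        0.04519829,  0.02249756]), 'joint_torque': array([ 4.65682082e-03, -5.97763288e+01,  1.61386382e+00, -2.81958228e+01,
        1.28656442e-02,  5.02871015e-03,  2.23648726e-05]), 'position': array([ 298.70676917, -604.71550122,  230.41018795]), 'tool_rot': array([-1.79905405e+02,  7.40244892e-03,  2.62890033e+01]), 'wrist_force': array([ 0.11842073, -0.02514528, -1.30417781]), 'moment': array([-0.05434332, -0.00071097, -0.05586158]), 'grip_width': 85.33821657475119}
```

View pics/scene0.png

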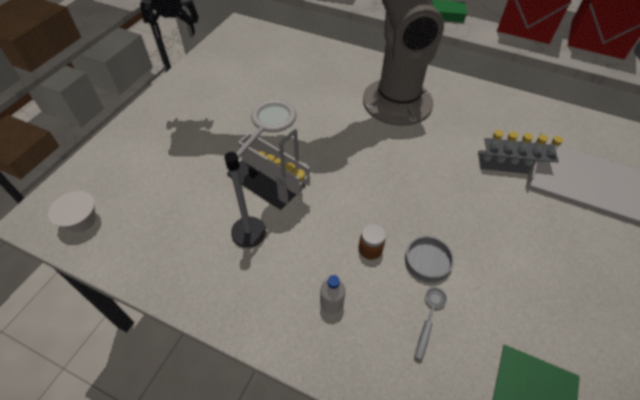

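View pics/top0.png

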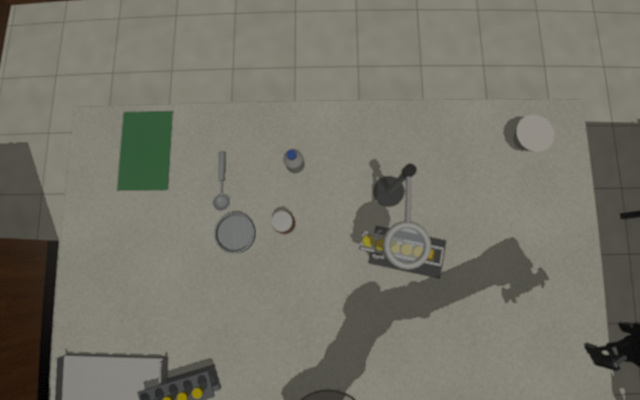

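The scene view shows the bin under the lens (bin about 275,170, lens 273,117, post top 232,160). In the top view the lip faces left (360,243), the dish is at (235,232) and the jar at (283,220). The jar is close to the dish's path.

```bash
python3 - <<'E'
from h import *
import pickle
s=pickle.load(open('scene.pkl','rb'));t=pickle.load(open('top.pkl','rb'))
a=cv2.resize(s['img'][95:255,215:325],None,fx=3.6,fy=3.6,interpolation=2)
b=cv2.resize(t['img'][150:285,345:455],None,fx=3.6,fy=3.6,interpolation=2)
h=max(a.shape[0],b.shape[0]); o=np.zeros((h,a.shape[1]+b.shape[1],3),np.uint8)
o[:a.shape[0],:a.shape[1]]=a;o[:b.shape[0],a.shape[1]:]=b
o=np.clip(o*1.4,0,255).astype(np.uint8); cv2.imwrite('pics/crop.png',o); print(o.shape,a.shape)
print('foot',onz(t,388,190,16),'lens',onz(t,408,245,285),'posttop',onz(t,409,170,272))
print('lens tri',tri(s,(273,117),t,(408,245)))
print('dish',onz(t,235,232,30),'jar',onz(t,283,220,75),'bottle',onz(t,292,155,120),'spoon',onz(t,221,202,3), onz(t,222,155,3))
E
```

```text
(576, 792, 3) (576, 396, 3)
foot [ 664.97466493 -179.21754026   16.        ] lens [ 503.04847314 -171.93458969  285.        ] posttop [ 666.07459303 -183.87461289  272.        ]
lens tri (array([ 503.10271456, -175.24838415,  266.97125476]), np.float64(1.2495746414675553))
dish [547.23752106 257.06819314  30.        ] jar [576.19446311 115.73873053  75.        ] bottle [744.12538378  87.75927894 120.        ] spoon [636.84423174 307.85504859   3.        ] [779.01162328 309.79582045   3.        ]
```

View pics/crop.png

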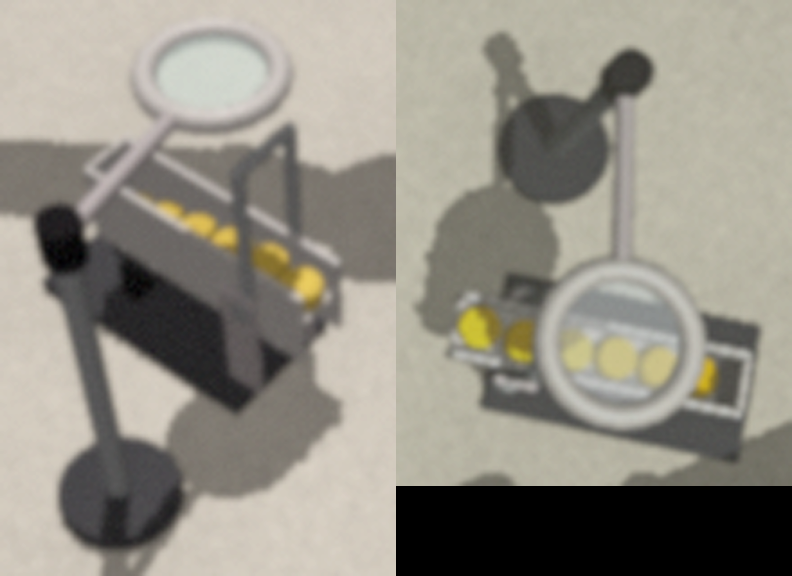

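The crop gives these points: scene bail crossbar ends at (240,170) and (291,128), top-view wall-top corners at the lip (468,298) and (452,352), and at the tail (752,348) and (738,413).

```bash
cat > g.py <<'E'
from h import *
import pickle
s=pickle.load(open('scene.pkl','rb'));t=pickle.load(open('top.pkl','rb'))
S=lambda x,y:(x/3.6+215-.4,y/3.6+95-.4)
T=lambda x,y:((x-396)/3.6+345-.4,y/3.6+150-.4)
if __name__=='__main__':
    e=[onz(s,*S(*p),230) for p in ((240,170),(291,128))]; print('bail ends',e,'mid',sum(e)/2,np.linalg.norm(e[1]-e[0]))
    q=[onz(t,*T(*p),135) for p in ((468,298),(452,352),(752,348),(738,413))]
    for k in q: print(k.round(1))
    l=(q[0]+q[1])/2; ta=(q[2]+q[3])/2; d=l-ta; print('len',np.linalg.norm(d)); d/=np.linalg.norm(d)
    print('lip',l,'dir',d, 'pivot from lip',l-45*d,'from tail',ta+161*d, 'drop', l+30*d)
    bp=[onz(t,*T(*p),12) for p in ((508,275),(482,408),(758,325),(738,462))]
    f=(bp[0]+bp[1])/2; r=(bp[2]+bp[3])/2; d2=(f-r)/np.linalg.norm(f-r); print('plate len',np.linalg.norm(f-r),d2,'pivot',f-5*d2, r+200*d2)
    # lens + dish circle from masks
    hsv=cv2.cvtColor(t['img'],cv2.COLOR_BGR2HSV)
    print('post top tri',tri(s,S(60,220),t,T(628,72)))
E
python3 g.py
```

```text
bail ends [array([ 533.17269185, -139.78858046,  230.        ]), array([ 484.97812899, -127.90618174,  230.        ])] mid [ 509.07541042 -133.8473811   230.        ] 49.63776071069158
[538.  -96.9 135. ]
[500.8 -85.  135. ]
[ 501.2 -293.1  135. ]
[ 456.9 -281.1  135. ]
len 200.28782340547053
lip [519.37436056 -90.9426378  135.        ] dir [0.20118608 0.97955304 0.        ] pivot from lip [ 510.32098696 -135.02252467  135.        ] from tail [ 511.47019738 -129.42714471  135.        ] drop [525.40994296 -61.55604655 135.        ]
plate len 201.57194605905605 [0.21141617 0.97739613 0.        ] pivot [ 509.2477284  -134.62247859   12.        ] [ 509.97247444 -131.27191192   12.        ]
post top tri (array([ 663.11536042, -180.31254089,  290.12317113]), np.float64(0.9351514963678584))
```

Call:
apply_moves(gripper=0, targets=[{"travel": [0,0,-30]},{"travel": [0,0,-70]},{"travel": [0,0,-110]},{"travel": [10,-8,-150]},{"travel": [35,-28,-169]},{"travel": [65,-53,-169]},{"travel": [95,-78,-169]},{"travel": [125,-102,-169]},{"travel": [155,-127,-169]},{"travel": [185,-151,-169]}])

```text
$.targets[0]: bad value
```

Call:
apply_moves(targets=[{"travel": [30,-25,0]},{"travel": [60,-50,0]},{"travel": [90,-74,0]},{"travel": [120,-98,0]},{"travel": [150,-122,0]},{"travel": [180,-147,0]},{"travel": [210,-171,0]},{"travel": [235,-192,0]},{"travel": [250,-204,0]},{"travel": [256,-209,0]}])

```text
$.targets[0]: bad value
```

Call:
apply_moves(targets=[{"travel": [0,0,20]},{"travel": [0,0,50]},{"travel": [0,0,80]},{"travel": [0,0,110]},{"travel": [0,0,130]},{"travel": [0,0,142]},{"travel": [0,0,142]}])

```text
$.targets[0]: bad value
```

Call:
apply_moves(gripper=0, targets=[{"travel": [0,0,-30],"delta_rot": [0,0,0]},{"travel": [0,0,-70],"delta_rot": [0,0,0]},{"travel": [0,0,-110],"delta_rot": [0,0,0]},{"travel": [10,-8,-150],"delta_rot": [0,0,0]},{"travel": [35,-28,-169],"delta_rot": [0,0,0]},{"travel": [65,-53,-169],"delta_rot": [0,0,0]},{"travel": [95,-78,-169],"delta_rot": [0,0,0]},{"travel": [125,-102,-169],"delta_rot": [0,0,0]},{"travel": [155,-127,-169],"delta_rot": [0,0,0]},{"travel": [185,-151,-169],"delta_rot": [0,0,0]}])

```text
clock: 1.1
position: [398.2, -386.2, 400.0]
tool_rot: [-180.0, 0.0, 26.3]
wrist_force: [0.5, 0.1, -0.4]
grip_width: -0.0
```

Call:
apply_moves(targets=[{"travel": [30,-25,0],"delta_rot": [0,0,0]},{"travel": [60,-50,0],"delta_rot": [0,0,0]},{"travel": [90,-74,0],"delta_rot": [0,0,0]},{"travel": [120,-98,0],"delta_rot": [0,0,0]},{"travel": [150,-122,0],"delta_rot": [0,0,0]},{"travel": [180,-147,0],"delta_rot": [0,0,0]},{"travel": [210,-171,0],"delta_rot": [0,0,0]},{"travel": [235,-192,0],"delta_rot": [0,0,0]},{"travel": [250,-204,0],"delta_rot": [0,0,0]},{"travel": [256,-209,0],"delta_rot": [0,0,0]}])

```text
clock: 2.1
position: [535.3, -84.6, 399.9]
tool_rot: [-179.9, 0.0, 26.5]
wrist_force: [0.4, 0.1, 0.0]
grip_width: -0.3
```

Call:
apply_moves(targets=[{"travel": [0,0,25],"delta_rot": [0,0,0]},{"travel": [0,0,55],"delta_rot": [0,0,0]},{"travel": [0,0,85],"delta_rot": [0,0,0]},{"travel": [0,0,115],"delta_rot": [0,0,0]},{"travel": [0,0,135],"delta_rot": [0,0,0]},{"travel": [0,0,142],"delta_rot": [0,0,0]}])

```text
clock: 2.7
position: [533.1, -88.4, 255.8]
tool_rot: [-179.9, 0.2, 26.2]
wrist_force: [0.7, 0.5, 0.7]
grip_width: 0.2
```

```bash
python3 - <<'E'
import numpy as np
y=np.radians(26.3);c,s=np.cos(y),np.sin(y)
p0=np.array([535,-86])
for a in [150,154,158,162,166,170,174,178,182,186, 190,194,198,202,206,210,213,216,218,220,222]:
    p=np.array([665,-181])+160*np.array([np.cos(np.radians(a)),np.sin(np.radians(a))])
    d=p-p0; print(a,p.round(),np.round([d[0]*c+d[1]*s,d[0]*s-d[1]*c]))
    if a==186: p0=p
E
```

```text
150 [ 526. -101.] [-14.  10.]
154 [ 521. -111.] [-23.  16.]
158 [ 517. -121.] [-32.  23.]
162 [ 513. -132.] [-40.  31.]
166 [ 510. -142.] [-48.  39.]
170 [ 507. -153.] [-54.  48.]
174 [ 506. -164.] [-61.  57.]
178 [ 505. -175.] [-66.  67.]
182 [ 505. -187.] [-71.  77.]
186 [ 506. -198.] [-76.  87.]
190 [ 507. -209.] [-4. 11.]
194 [ 510. -220.] [-6. 21.]
198 [ 513. -230.] [-8. 32.]
202 [ 517. -241.] [-9. 44.]
206 [ 521. -251.] [-10.  55.]
210 [ 526. -261.] [-10.  66.]
213 [ 531. -268.] [-9. 74.]
216 [ 536. -275.] [-8. 82.]
218 [ 539. -280.] [-7. 88.]
220 [ 542. -284.] [-5. 93.]
222 [ 546. -288.] [-4. 99.]
```

Call:
apply_moves(targets=[{"travel": [-14,10,0],"delta_rot": [0,0,0]},{"travel": [-23,16,0],"delta_rot": [0,0,0]},{"travel": [-32,23,0],"delta_rot": [0,0,0]},{"travel": [-40,31,0],"delta_rot": [0,0,0]},{"travel": [-48,39,0],"delta_rot": [0,0,0]},{"travel": [-54,48,0],"delta_rot": [0,0,0]},{"travel": [-61,57,0],"delta_rot": [0,0,0]},{"travel": [-66,67,0],"delta_rot": [0,0,0]},{"travel": [-71,77,0],"delta_rot": [0,0,0]},{"travel": [-76,87,0],"delta_rot": [0,0,0]}])

```text
clock: 3.7
position: [505.3, -199.7, 258.2]
tool_rot: [-180.0, 0.0, 26.3]
wrist_force: [0.3, 1.3, -0.4]
grip_width: 0.1
```

Call:
apply_moves(targets=[{"travel": [-4,11,0],"delta_rot": [0,0,0]},{"travel": [-6,21,0],"delta_rot": [0,0,0]},{"travel": [-8,32,0],"delta_rot": [0,0,0]},{"travel": [-9,44,0],"delta_rot": [0,0,0]},{"travel": [-10,55,0],"delta_rot": [0,0,0]},{"travel": [-10,66,0],"delta_rot": [0,0,0]},{"travel": [-9,74,0],"delta_rot": [0,0,0]}])

```text
clock: 4.4
position: [530.4, -270.3, 258.2]
tool_rot: [180.0, 0.0, 26.2]
wrist_force: [0.5, 2.0, -0.0]
grip_width: 0.5
```

Call:
apply_moves(targets=[{"travel": [1,6,0],"delta_rot": [0,0,0]},{"travel": [2,11,0],"delta_rot": [0,0,0]},{"travel": [2,11,0],"delta_rot": [0,0,0]}])

```text
clock: 4.7
position: [534.3, -275.2, 257.8]
tool_rot: [-179.6, 0.3, 26.4]
wrist_force: [-10.4, 8.7, 7.7]
grip_width: -0.1
```

```bash
python3 - <<'E'
from h import *
t=cam('top'); s=cam('scene')
a=cv2.resize(s['img'][80:240,180:330],None,fx=2.6,fy=2.6);b=cv2.resize(t['img'][140:300,345:495],None,fx=2.6,fy=2.6)
cv2.imwrite('pics/m1.png',np.hstack([a,b]))
print([proj(t,(584,-319,275)),proj(t,(665,-181,275))])
E
```

```text
[array([473.45848497, 206.36672986]), array([408.00637021, 170.19173917])]
```

View pics/m1.png

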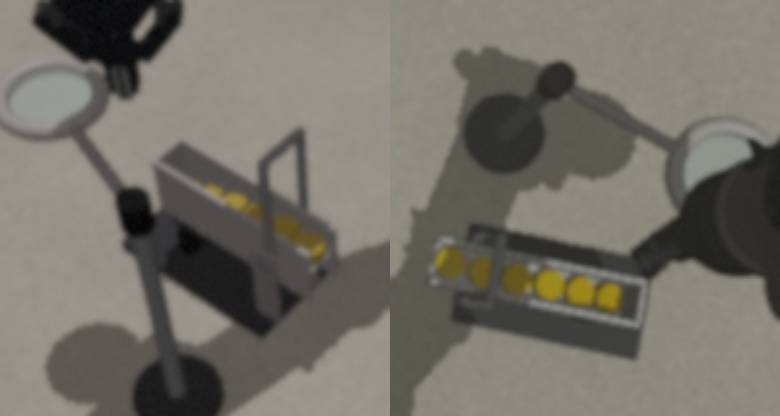

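The magnifier is at its stop: force jumped to about 14 N and the lens is where 1.25 rad predicts. Next I back off and go to the dish's far wall.

Call:
apply_moves(gripper=40, squeeze=30, targets=[{"travel": [-7,-20,0],"delta_rot": [0,0,0]},{"travel": [-7,-25,-30],"delta_rot": [0,0,0]},{"travel": [0,-40,-60],"delta_rot": [0,0,0]},{"travel": [12,-65,-60],"delta_rot": [0,0,0]},{"travel": [30,-97,-60],"delta_rot": [0,0,0]},{"travel": [48,-130,-60],"delta_rot": [0,0,0]},{"travel": [67,-165,-60],"delta_rot": [0,0,0]},{"travel": [86,-200,-60],"delta_rot": [0,0,0]},{"travel": [105,-235,-60],"delta_rot": [0,0,0]},{"travel": [124,-270,-60],"delta_rot": [0,0,0]}])

```text
clock: 5.8
position: [528.4, 20.4, 318.7]
tool_rot: [180.0, -0.0, 26.3]
wrist_force: [0.6, -0.1, -1.0]
grip_width: 39.7
```

Call:
apply_moves(targets=[{"travel": [19,-33,0],"delta_rot": [0,0,0.07]},{"travel": [38,-64,0],"delta_rot": [0,0,0.15]},{"travel": [57,-95,0],"delta_rot": [0,0,0.23]},{"travel": [76,-126,0],"delta_rot": [0,0,0.31]},{"travel": [95,-157,0],"delta_rot": [0,0,0.39]},{"travel": [114,-188,0],"delta_rot": [0,0,0.47]},{"travel": [133,-215,0],"delta_rot": [0,0,0.55]},{"travel": [147,-235,0],"delta_rot": [0,0,0.63]},{"travel": [157,-249,0],"delta_rot": [0,0,0.667]},{"travel": [157,-249,0],"delta_rot": [0,0,0.667]}])

```text
clock: 6.8
position: [558.1, 314.9, 318.0]
tool_rot: [-179.9, 0.1, -11.7]
wrist_force: [0.1, 0.3, -0.2]
grip_width: 40.0
```

```bash
python3 - <<'E'
from h import *
w=cam('wrist'); o=robot.observe(); print(o['position'],o['tool_rot'],o['joint_positions'].round())
u=[]
im=w['img'].copy()
for c in [(547.2,257.1)]:
  for k in np.linspace(0,2*np.pi,60):
    p=proj(w,(c[0]+58*np.cos(k),c[1]+58*np.sin(k),30))
    cv2.circle(im,tuple(int(x) for x in p),1,(0,0,255),-1)
cv2.circle(im,tuple(int(x) for x in proj(w,(558.6,311.4,30))),4,(0,255,0),1)
cv2.imwrite('pics/w1.png',im)
E
```

```text
[558.50095099 312.83470121 318.02101202] [-1.79995224e+02  2.33041954e-02 -1.17669132e+01] [ -16.   22.  -25.   87.   10.   73. -145.]
```

View pics/w1.png

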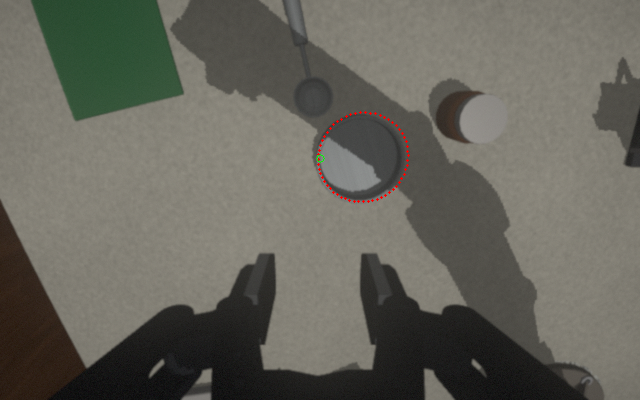

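The predicted rim (red) sits about 4 px right of the real one, so the dish is about 4 mm further along +y. The spoon and jar are clear of the descent.

Call:
apply_moves(targets=[{"travel": [0,-4,40],"delta_rot": [0,0,0]},{"travel": [0,-4,80],"delta_rot": [0,0,0]},{"travel": [0,-4,120],"delta_rot": [0,0,0]},{"travel": [0,-4,160],"delta_rot": [0,0,0]},{"travel": [0,-4,200],"delta_rot": [0,0,0]},{"travel": [0,-4,235],"delta_rot": [0,0,0]},{"travel": [0,-4,260],"delta_rot": [0,0,0]},{"travel": [0,-4,280],"delta_rot": [0,0,0]},{"travel": [0,-4,295],"delta_rot": [0,0,0]},{"travel": [0,-4,304],"delta_rot": [0,0,0]}])

```text
clock: 7.85
position: [559.7, 314.2, 13.3]
tool_rot: [179.9, 0.0, -12.0]
wrist_force: [-0.0, 0.0, -0.2]
grip_width: 39.9
```

Call:
apply_moves(gripper=0, squeeze=25, targets=[{"travel": [0,0,0],"delta_rot": [0,0,0]},{"travel": [0,0,0],"delta_rot": [0,0,0]},{"travel": [0,0,0],"delta_rot": [0,0,0]},{"travel": [0,0,0],"delta_rot": [0,0,0]},{"travel": [0,0,0],"delta_rot": [0,0,0]},{"travel": [0,0,0],"delta_rot": [0,0,0]}])

```text
clock: 8.45
position: [560.3, 315.9, 15.3]
tool_rot: [-179.9, -0.1, -11.9]
wrist_force: [-0.6, -1.3, 4.6]
grip_width: 5.3
```

```bash
python3 - <<'E'
import numpy as np
from h import *
o=robot.observe();p0=o['position'];print(p0)
d=np.array([.206,.9785])
y=np.radians(-11.8);c,s=np.cos(y),np.sin(y)
for w in [(462,150),(462,60),(525.4,-59.6)]:
    p=np.array(w)+55.5*d; q=p-p0[:2]; print(p,np.round([q[0]*c+q[1]*s,q[0]*s-q[1]*c]))
t=pickle.load(open('top.pkl','rb')) if 0 else None
E
```

```text
[560.26886959 315.88630049  15.27297555]
[473.433   204.30675] [-62. 127.]
[473.433   114.30675] [-44. 215.]
[536.833    -5.29325] [ 43. 319.]
```

Call:
apply_moves(targets=[{"travel": [-4,8,0],"delta_rot": [0,0,0]},{"travel": [-11,22,0],"delta_rot": [0,0,0]},{"travel": [-18,36,0],"delta_rot": [0,0,0]},{"travel": [-25,51,0],"delta_rot": [0,0,0]},{"travel": [-32,66,0],"delta_rot": [0,0,0]},{"travel": [-39,81,0],"delta_rot": [0,0,0]},{"travel": [-46,96,0],"delta_rot": [0,0,0]},{"travel": [-53,110,0],"delta_rot": [0,0,0]},{"travel": [-59,121,0],"delta_rot": [0,0,0]},{"travel": [-62,127,0],"delta_rot": [0,0,0]}])

```text
clock: 9.45
position: [473.2, 204.5, 15.2]
tool_rot: [-179.9, -0.1, -11.9]
wrist_force: [2.3, 2.6, 4.7]
grip_width: 5.2
```

```bash
python3 - <<'E'
from h import *
t=cam('top'); print('bar mid',onz(t,384.8,243.5,230))
print(robot.observe()['position'])
im=t['img'].copy()
cv2.imwrite('pics/d1.png',cv2.resize(im[130:330,180:480],None,fx=2.5,fy=2.5))
E
```

```text
bar mid [ 507.81691944 -132.01681031  230.        ]
[472.67890993 203.73429343  15.13320478]
```

View pics/d1.png

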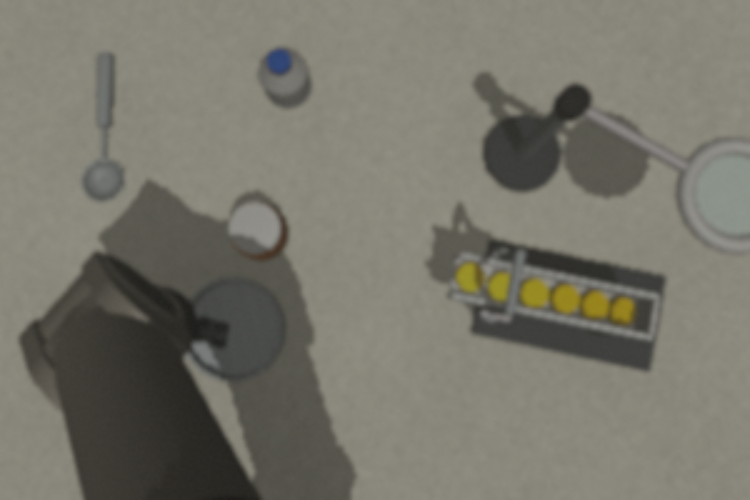

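Dish at (237,328) follows the gripper and clears the jar at (258,228). The magnifier stays back and the bar midpoint agrees with the pivot at (508,-132). I continue sliding.

Call:
apply_moves(targets=[{"travel": [2,8,0],"delta_rot": [0,0,0]},{"travel": [5,22,0],"delta_rot": [0,0,0]},{"travel": [8,37,0],"delta_rot": [0,0,0]},{"travel": [11,52,0],"delta_rot": [0,0,0]},{"travel": [14,67,0],"delta_rot": [0,0,0]},{"travel": [17,80,0],"delta_rot": [0,0,0]},{"travel": [18,88,0],"delta_rot": [0,0,0]}])

```text
clock: 10.2
position: [472.9, 115.4, 15.2]
tool_rot: [-179.8, -0.1, -11.9]
wrist_force: [-0.3, 4.6, 8.1]
grip_width: 5.4
```

Call:
apply_moves(targets=[{"travel": [5,6,0],"delta_rot": [0,0,0]},{"travel": [14,17,0],"delta_rot": [0,0,0]},{"travel": [24,29,0],"delta_rot": [0,0,0]},{"travel": [34,41,0],"delta_rot": [0,0,0]},{"travel": [44,53,0],"delta_rot": [0,0,0]},{"travel": [54,65,0],"delta_rot": [0,0,0]},{"travel": [64,77,0],"delta_rot": [0,0,0]},{"travel": [73,88,0],"delta_rot": [0,0,0]},{"travel": [81,97,0],"delta_rot": [0,0,0]},{"travel": [86,104,0],"delta_rot": [0,0,0]}])

```text
clock: 11.2
position: [534.7, -3.4, 15.2]
tool_rot: [-179.9, 0.0, -11.9]
wrist_force: [-2.6, 8.3, 13.4]
grip_width: 5.1
```

Call:
apply_moves(gripper=30, targets=[{"travel": [0,0,0],"delta_rot": [0,0,0]},{"travel": [0,0,0],"delta_rot": [0,0,0]},{"travel": [0,0,0],"delta_rot": [0,0,0]},{"travel": [0,0,0],"delta_rot": [0,0,0]}])

```text
clock: 11.6
position: [534.0, -5.2, 13.9]
tool_rot: [180.0, 0.1, -11.9]
wrist_force: [0.2, 0.3, -0.1]
grip_width: 30.4
```

```bash
python3 - <<'E'
from h import *
t=cam('top'); s=cam('scene');print(robot.observe()['position'],robot.observe()['grip_width'])
im=t['img'].copy()
p=proj(t,(525.4,-60,30));print(p)
a=cv2.resize(im[180:300,300:420],None,fx=3.2,fy=3.2); q=(p-[300,180])*3.2
cv2.circle(a,tuple(int(x) for x in q),3,(0,0,255),1)
for k in np.linspace(0,2*np.pi,60):
    x=(proj(t,(525.4+58*np.cos(k),-60+58*np.sin(k),30))-[300,180])*3.2
    cv2.circle(a,tuple(int(v) for v in x),1,(0,0,255),-1)
b=cv2.resize(s['img'][90:210,240:360],None,fx=3.2,fy=3.2)
cv2.imwrite('pics/d2.png',np.hstack([a,b]))
E
```

```text
[534.36089403  -5.13867082  14.08890719] 29.949962641678276
[347.71456068 238.99640987]
```

View pics/d2.png

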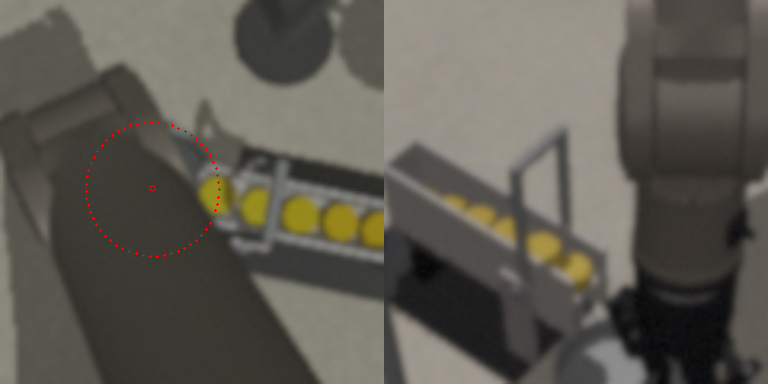

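Top view is blocked by the arm here, but the gripper geometry puts the dish at about (523,-60) and the scene view shows it under the lip. I'll check it again once the arm has moved behind the bail.

Call:
apply_moves(targets=[{"travel": [0,0,-15],"delta_rot": [0,0,0]},{"travel": [0,0,-40],"delta_rot": [0,0,0]},{"travel": [0,0,-75],"delta_rot": [0,0,0]},{"travel": [0,0,-115],"delta_rot": [0,0,0]},{"travel": [0,0,-155],"delta_rot": [0,0,0]},{"travel": [0,0,-195],"delta_rot": [0,0,0]},{"travel": [0,0,-235],"delta_rot": [0,0,0]},{"travel": [0,0,-270],"delta_rot": [0,0,0]},{"travel": [0,0,-287],"delta_rot": [0,0,0]},{"travel": [0,0,-287],"delta_rot": [0,0,0]}])

```text
clock: 12.7
position: [536.0, -4.7, 305.3]
tool_rot: [-179.9, -0.4, -11.9]
wrist_force: [-0.2, -1.0, -0.2]
grip_width: 29.8
```

Call:
apply_moves(gripper=0, targets=[{"travel": [0,15,0],"delta_rot": [0,0,0]},{"travel": [0,45,0],"delta_rot": [0,0,0]},{"travel": [1,80,0],"delta_rot": [0,0,0]},{"travel": [1,115,0],"delta_rot": [0,0,0]},{"travel": [2,145,0],"delta_rot": [0,0,0]},{"travel": [2,165,0],"delta_rot": [0,0,0]},{"travel": [2,172,0],"delta_rot": [0,0,0]},{"travel": [2,172,0],"delta_rot": [0,0,0]}])

```text
clock: 13.5
position: [500.5, -174.3, 300.8]
tool_rot: [-180.0, 0.1, -12.0]
wrist_force: [0.8, 0.3, -1.2]
grip_width: 0.2
```

Call:
apply_moves(targets=[{"travel": [0,0,15],"delta_rot": [0,0,0]},{"travel": [0,0,40],"delta_rot": [0,0,0]},{"travel": [0,0,65],"delta_rot": [0,0,0]},{"travel": [0,0,80],"delta_rot": [0,0,0]},{"travel": [0,0,85],"delta_rot": [0,0,0]},{"travel": [0,0,85],"delta_rot": [0,0,0]}])

```text
clock: 14.1
position: [501.1, -172.4, 215.9]
tool_rot: [-180.0, 0.1, -11.8]
wrist_force: [0.7, -0.3, 0.1]
grip_width: -0.1
```

```bash
cat > look.py <<'E'
from h import *
import sys
def look(name,view=False):
    t=cam('top'); s=cam('scene'); o=robot.observe()
    print(o['clock'],o['position'].round(1),o['wrist_force'].round(1))
    for n,c,(y0,y1,x0,x1) in (('top',t,(180,300,300,440)),('scene',s,(80,220,210,360))):
        h=cv2.cvtColor(c['img'][y0:y1,x0:x1],cv2.COLOR_BGR2HSV)
        m=((h[...,0]>18)&(h[...,0]<36)&(h[...,1]>110)&(h[...,2]>60)).astype(np.uint8)
        k,_,st,ce=cv2.connectedComponentsWithStats(m)
        print(n,[(int(ce[i][0]+x0),int(ce[i][1]+y0),int(st[i][4])) for i in range(1,k) if st[i][4]>5])
    a=cv2.resize(t['img'][180:300,300:440],None,fx=2.8,fy=2.8,interpolation=2);b=cv2.resize(s['img'][80:220,210:360],None,fx=2.4,fy=2.4,interpolation=2)
    cv2.imwrite(f'pics/{name}.png',np.hstack([a,b]))
    return t,s
if __name__=='__main__': look(sys.argv[1])
E
python3 look.py b0
```

```text
14.2 [ 501.9 -173.2  217.1] [-0.2 -0.3  0.1]
top [(372, 242, 174), (392, 250, 40)]
scene [(271, 157, 95), (294, 170, 150)]
```

View pics/b0.png

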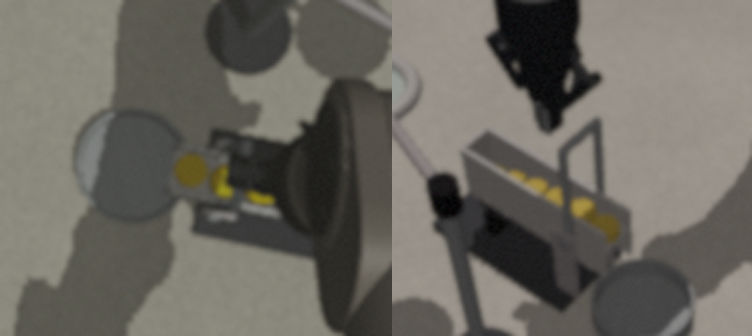

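Dish centre in the top view is at px (347,239) against the predicted drop point (347.7,239), so it is well placed. The fingers are behind the crossbar, so I start pushing.

Call:
apply_moves(targets=[{"travel": [0,-3,0],"delta_rot": [0,0,0]},{"travel": [0,-6,0],"delta_rot": [0,0,0]},{"travel": [0,-9,0],"delta_rot": [0,0,0]},{"travel": [0,-12,0],"delta_rot": [0,0,0]},{"travel": [0,-15,0],"delta_rot": [0,0,0]},{"travel": [0,-18,0],"delta_rot": [0,0,0]},{"travel": [0,-20,0],"delta_rot": [0,0,0]},{"travel": [0,-20,0],"delta_rot": [0,0,0]}])

```text
clock: 15.0
position: [505.4, -153.9, 216.3]
tool_rot: [-180.0, 0.0, -11.9]
wrist_force: [-0.6, 0.2, 0.2]
grip_width: 0.0
```

Call:
apply_moves(targets=[{"travel": [0,-2,0],"delta_rot": [0,0,0]},{"travel": [0,-4,0],"delta_rot": [0,0,0]},{"travel": [0,-6,0],"delta_rot": [0,0,0]},{"travel": [0,-8,0],"delta_rot": [0,0,0]},{"travel": [0,-10,0],"delta_rot": [0,0,0]},{"travel": [0,-10,0],"delta_rot": [0,0,0]}])

```text
clock: 15.6
position: [507.4, -144.3, 216.3]
tool_rot: [-180.0, -0.0, -11.9]
wrist_force: [-1.7, -2.7, -1.0]
grip_width: -0.4
```

Call:
apply_moves(targets=[{"travel": [0,-2,0],"delta_rot": [0,0,0]},{"travel": [0,-4,0],"delta_rot": [0,0,0]},{"travel": [0,-6,1],"delta_rot": [0,0,0]},{"travel": [0,-8,1],"delta_rot": [0,0,0]},{"travel": [0,-10,1],"delta_rot": [0,0,0]},{"travel": [0,-10,1],"delta_rot": [0,0,0]}])

```text
clock: 16.2
position: [509.5, -134.4, 215.2]
tool_rot: [-180.0, -0.0, -11.9]
wrist_force: [1.2, -2.2, -1.8]
grip_width: -0.2
```

```bash
python3 look.py b1
```

```text
16.3 [ 509.5 -134.7  215.2] [ 0.5 -3.1 -0.7]
top [(365, 244, 18)]
scene [(273, 156, 121), (295, 171, 152)]
```

Call:
apply_moves(targets=[{"travel": [0,-3,1],"delta_rot": [0,0,0]},{"travel": [0,-6,2],"delta_rot": [0,0,0]},{"travel": [0,-9,2],"delta_rot": [0,0,0]},{"travel": [0,-12,3],"delta_rot": [0,0,0]},{"travel": [0,-15,4],"delta_rot": [0,0,0]},{"travel": [0,-18,5],"delta_rot": [0,0,0]},{"travel": [0,-20,6],"delta_rot": [0,0,0]},{"travel": [0,-22,6],"delta_rot": [0,0,0]},{"travel": [0,-22,6],"delta_rot": [0,0,0]}])

```text
clock: 17.2
position: [513.8, -113.1, 209.0]
tool_rot: [180.0, 0.0, -11.9]
wrist_force: [0.7, -2.9, -0.8]
grip_width: -0.0
```

```bash
python3 look.py b2
```

```text
17.3 [ 513.8 -113.4  209.1] [ 0.2 -2.6 -0.3]
top []
scene [(274, 154, 165), (297, 173, 146)]
```

View pics/b2.png

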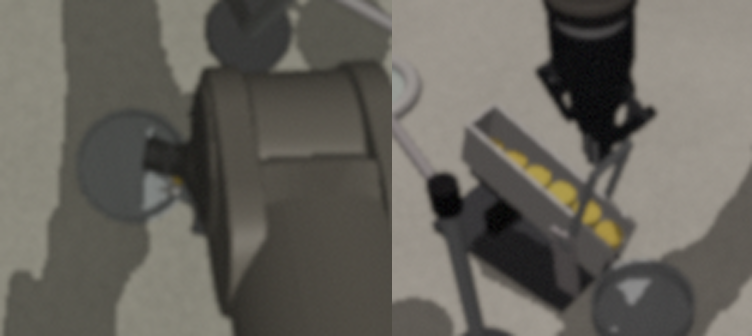

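```bash
sed -i 's/(80,220,210,360)/(80,240,210,360)/; s/\[80:220,210:360\]/[80:240,210:360]/; s/2.4,fy=2.4/2.1,fy=2.1/' look.py
```

Call:
apply_moves(targets=[{"travel": [0,-1.5,0.5],"delta_rot": [0,0,0]},{"travel": [0,-3,1],"delta_rot": [0,0,0]},{"travel": [0,-4.5,1.6],"delta_rot": [0,0,0]},{"travel": [0,-6,2.1],"delta_rot": [0,0,0]},{"travel": [0,-7.5,2.6],"delta_rot": [0,0,0]},{"travel": [0,-8.5,3],"delta_rot": [0,0,0]},{"travel": [0,-8.5,3],"delta_rot": [0,0,0]},{"travel": [0,-8.5,3],"delta_rot": [0,0,0]},{"travel": [0,-8.5,3],"delta_rot": [0,0,0]}])

```text
clock: 18.2
position: [515.7, -104.9, 206.3]
tool_rot: [180.0, 0.0, -11.9]
wrist_force: [-0.1, -3.6, -1.2]
grip_width: -0.4
```

```bash
python3 look.py b3
```

```text
18.3 [ 515.7 -105.   206.3] [ 0.1 -2.2 -0.7]
top []
scene [(255, 137, 6), (276, 154, 181), (298, 174, 127)]
```

Call:
apply_moves(targets=[{"travel": [0,-0.7,0.3],"delta_rot": [0,0,0]},{"travel": [0,-1.4,0.6],"delta_rot": [0,0,0]},{"travel": [0,-2.1,0.9],"delta_rot": [0,0,0]},{"travel": [0,-2.8,1.2],"delta_rot": [0,0,0]},{"travel": [0,-3.5,1.5],"delta_rot": [0,0,0]},{"travel": [0,-4.2,1.8],"delta_rot": [0,0,0]},{"travel": [0,-4.2,1.8],"delta_rot": [0,0,0]},{"travel": [0,-4.2,1.8],"delta_rot": [0,0,0]},{"travel": [0,-4.2,1.8],"delta_rot": [0,0,0]},{"travel": [0,-4.2,1.8],"delta_rot": [0,0,0]}])

```text
clock: 19.3
position: [516.6, -100.8, 204.6]
tool_rot: [-180.0, -0.0, -11.9]
wrist_force: [-0.0, -2.7, 0.6]
grip_width: -0.5
```

```bash
python3 look.py b4
```

```text
19.4 [ 516.6 -100.7  204.6] [-0.7 -2.1  1.2]
top []
scene [(255, 136, 6), (276, 155, 183), (298, 175, 121)]
```

Call:
apply_moves(targets=[{"travel": [0,-0.7,0.3],"delta_rot": [0,0,0]},{"travel": [0,-1.4,0.6],"delta_rot": [0,0,0]},{"travel": [0,-2.1,0.9],"delta_rot": [0,0,0]},{"travel": [0,-2.8,1.2],"delta_rot": [0,0,0]},{"travel": [0,-3.5,1.5],"delta_rot": [0,0,0]},{"travel": [0,-4.1,1.8],"delta_rot": [0,0,0]},{"travel": [0,-4.1,1.8],"delta_rot": [0,0,0]},{"travel": [0,-4.1,1.8],"delta_rot": [0,0,0]},{"travel": [0,-4.1,1.8],"delta_rot": [0,0,0]},{"travel": [0,-4.1,1.8],"delta_rot": [0,0,0]}])

```text
clock: 20.4
position: [517.5, -96.8, 202.7]
tool_rot: [-180.0, -0.0, -11.9]
wrist_force: [-0.0, -2.7, 1.3]
grip_width: 0.1
```

```bash
python3 look.py b5
```

```text
20.5 [517.5 -96.8 202.7] [-0.2 -2.   1.2]
top []
scene [(277, 155, 199), (299, 175, 113)]
```

Call:
apply_moves(targets=[{"travel": [0,-0.7,0.3],"delta_rot": [0,0,0]},{"travel": [0,-1.4,0.7],"delta_rot": [0,0,0]},{"travel": [0,-2.1,1.0],"delta_rot": [0,0,0]},{"travel": [0,-2.8,1.4],"delta_rot": [0,0,0]},{"travel": [0,-3.5,1.8],"delta_rot": [0,0,0]},{"travel": [0,-4,2],"delta_rot": [0,0,0]},{"travel": [0,-4,2],"delta_rot": [0,0,0]},{"travel": [0,-4,2],"delta_rot": [0,0,0]},{"travel": [0,-4,2],"delta_rot": [0,0,0]},{"travel": [0,-4,2],"delta_rot": [0,0,0]}])

```text
clock: 21.5
position: [518.3, -92.9, 200.7]
tool_rot: [180.0, 0.0, -11.9]
wrist_force: [-0.8, -2.5, 1.2]
grip_width: 0.1
```

```bash
python3 look.py b6
```

```text
21.6 [518.2 -92.9 200.7] [ 0.4 -1.4  1.2]
top [(343, 240, 27)]
scene [(255, 134, 7), (278, 155, 206), (294, 171, 22), (316, 209, 92)]
```

Cap 1 is in the dish (scene px 316,209). I hold for a moment.

Call:
apply_moves(targets=[{"travel": [0,0,0],"delta_rot": [0,0,0]},{"travel": [0,0,0],"delta_rot": [0,0,0]},{"travel": [0,0,0],"delta_rot": [0,0,0]},{"travel": [0,0,0],"delta_rot": [0,0,0]},{"travel": [0,0,0],"delta_rot": [0,0,0]},{"travel": [0,0,0],"delta_rot": [0,0,0]},{"travel": [0,0,0],"delta_rot": [0,0,0]},{"travel": [0,0,0],"delta_rot": [0,0,0]},{"travel": [0,0,0],"delta_rot": [0,0,0]},{"travel": [0,0,0],"delta_rot": [0,0,0]}])

```text
clock: 22.6
position: [518.2, -92.9, 200.7]
tool_rot: [180.0, 0.0, -11.9]
wrist_force: [0.7, -2.2, 0.1]
grip_width: -0.1
```

Call:
apply_moves(targets=[{"travel": [0,-0.5,0.3],"delta_rot": [0,0,0]},{"travel": [0,-1,0.5],"delta_rot": [0,0,0]},{"travel": [0,-1.5,0.8],"delta_rot": [0,0,0]},{"travel": [0,-2,1.1],"delta_rot": [0,0,0]},{"travel": [0,-2.5,1.3],"delta_rot": [0,0,0]},{"travel": [0,-3,1.6],"delta_rot": [0,0,0]},{"travel": [0,-3,1.6],"delta_rot": [0,0,0]},{"travel": [0,-3,1.6],"delta_rot": [0,0,0]},{"travel": [0,-3,1.6],"delta_rot": [0,0,0]},{"travel": [0,-3,1.6],"delta_rot": [0,0,0]}])

```text
clock: 23.6
position: [518.9, -89.9, 199.1]
tool_rot: [-180.0, -0.0, -11.9]
wrist_force: [1.1, -2.4, 0.8]
grip_width: 0.1
```

```bash
python3 look.py b7
```

```text
23.7 [518.9 -89.9 199.1] [ 0.3 -2.2  1. ]
top [(343, 240, 21), (433, 250, 7)]
scene [(255, 133, 7), (279, 155, 209), (295, 171, 16), (316, 210, 91)]
```

Call:
apply_moves(targets=[{"travel": [0,-0.5,0.3],"delta_rot": [0,0,0]},{"travel": [0,-1,0.6],"delta_rot": [0,0,0]},{"travel": [0,-1.5,0.9],"delta_rot": [0,0,0]},{"travel": [0,-2,1.2],"delta_rot": [0,0,0]},{"travel": [0,-2.5,1.4],"delta_rot": [0,0,0]},{"travel": [0,-2.5,1.4],"delta_rot": [0,0,0]},{"travel": [0,-2.5,1.4],"delta_rot": [0,0,0]},{"travel": [0,-2.5,1.4],"delta_rot": [0,0,0]},{"travel": [0,-2.5,1.4],"delta_rot": [0,0,0]},{"travel": [0,-2.5,1.4],"delta_rot": [0,0,0]}])

```text
clock: 24.7
position: [519.4, -87.6, 197.7]
tool_rot: [180.0, 0.0, -11.9]
wrist_force: [0.1, -2.9, 0.8]
grip_width: -0.3
```

```bash
python3 look.py b8
```

```text
24.8 [519.4 -87.6 197.7] [ 0.5 -2.9  0.9]
top [(343, 240, 21), (431, 251, 23)]
scene [(255, 133, 6), (279, 155, 216), (294, 172, 8), (316, 210, 91)]
```

View pics/b8.png

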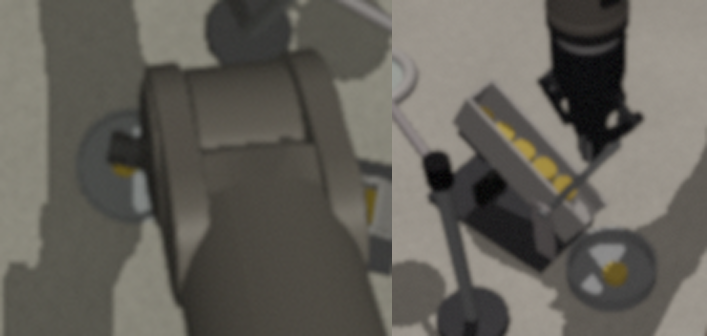

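One cap is in the dish (615,272) and five are still in the bin. I keep easing on.

Call:
apply_moves(targets=[{"travel": [0,-0.5,0.3],"delta_rot": [0,0,0]},{"travel": [0,-1,0.6],"delta_rot": [0,0,0]},{"travel": [0,-1.5,0.9],"delta_rot": [0,0,0]},{"travel": [0,-2,1.2],"delta_rot": [0,0,0]},{"travel": [0,-2.5,1.5],"delta_rot": [0,0,0]},{"travel": [0,-2.5,1.5],"delta_rot": [0,0,0]},{"travel": [0,-2.5,1.5],"delta_rot": [0,0,0]},{"travel": [0,-2.5,1.5],"delta_rot": [0,0,0]},{"travel": [0,-2.5,1.5],"delta_rot": [0,0,0]},{"travel": [0,-2.5,1.5],"delta_rot": [0,0,0]}])

```text
clock: 25.8
position: [519.9, -85.1, 196.2]
tool_rot: [-180.0, -0.0, -11.9]
wrist_force: [-1.0, -1.7, 1.5]
grip_width: -0.0
```

```bash
python3 look.py b9
```

```text
25.9 [519.9 -85.  196.2] [-0.1 -3.   0.4]
top [(344, 240, 30), (430, 252, 35)]
scene [(256, 132, 6), (276, 152, 172), (317, 208, 139)]
```

Call:
apply_moves(targets=[{"travel": [0,-0.5,0.3],"delta_rot": [0,0,0]},{"travel": [0,-1,0.6],"delta_rot": [0,0,0]},{"travel": [0,-1.5,0.9],"delta_rot": [0,0,0]},{"travel": [0,-2,1.2],"delta_rot": [0,0,0]},{"travel": [0,-2,1.2],"delta_rot": [0,0,0]},{"travel": [0,-2,1.2],"delta_rot": [0,0,0]},{"travel": [0,-2,1.2],"delta_rot": [0,0,0]},{"travel": [0,-2,1.2],"delta_rot": [0,0,0]},{"travel": [0,-2,1.2],"delta_rot": [0,0,0]},{"travel": [0,-2,1.2],"delta_rot": [0,0,0]}])

```text
clock: 26.9
position: [520.4, -83.1, 195.0]
tool_rot: [-180.0, -0.0, -11.9]
wrist_force: [-0.1, -2.3, 1.0]
grip_width: 0.3
```

```bash
python3 look.py b10
```

```text
27.0 [520.3 -83.1 195. ] [ 0.6 -1.9  1.6]
top [(334, 236, 36), (343, 240, 27), (429, 252, 47)]
scene [(256, 132, 6), (276, 152, 172), (320, 211, 171)]
```

Cap 2 dropped around y = -86. Cap 3 is expected near y = -78, so I use 2 mm steps.

Call:
apply_moves(targets=[{"travel": [0,-0.5,0.3],"delta_rot": [0,0,0]},{"travel": [0,-1,0.6],"delta_rot": [0,0,0]},{"travel": [0,-1.5,1],"delta_rot": [0,0,0]},{"travel": [0,-2,1.3],"delta_rot": [0,0,0]},{"travel": [0,-2,1.3],"delta_rot": [0,0,0]},{"travel": [0,-2,1.3],"delta_rot": [0,0,0]},{"travel": [0,-2,1.3],"delta_rot": [0,0,0]},{"travel": [0,-2,1.3],"delta_rot": [0,0,0]},{"travel": [0,-2,1.3],"delta_rot": [0,0,0]},{"travel": [0,-2,1.3],"delta_rot": [0,0,0]}])

```text
clock: 28.0
position: [520.7, -81.2, 193.7]
tool_rot: [180.0, 0.0, -11.9]
wrist_force: [-0.1, -1.8, 0.9]
grip_width: -0.0
```

```bash
python3 look.py b11
```

```text
28.1 [520.7 -81.2 193.7] [ 0.8 -2.8  1. ]
top [(333, 236, 32), (343, 240, 21), (428, 252, 56)]
scene [(256, 131, 8), (276, 152, 178), (320, 211, 172)]
```

Call:
apply_moves(targets=[{"travel": [0,-0.5,0.3],"delta_rot": [0,0,0]},{"travel": [0,-1,0.6],"delta_rot": [0,0,0]},{"travel": [0,-1.5,1],"delta_rot": [0,0,0]},{"travel": [0,-2,1.3],"delta_rot": [0,0,0]},{"travel": [0,-2,1.3],"delta_rot": [0,0,0]},{"travel": [0,-2,1.3],"delta_rot": [0,0,0]},{"travel": [0,-2,1.3],"delta_rot": [0,0,0]},{"travel": [0,-2,1.3],"delta_rot": [0,0,0]},{"travel": [0,-2,1.3],"delta_rot": [0,0,0]},{"travel": [0,-2,1.3],"delta_rot": [0,0,0]}])

```text
clock: 29.1
position: [521.2, -79.2, 192.4]
tool_rot: [-180.0, -0.0, -11.9]
wrist_force: [0.7, -2.5, 1.3]
grip_width: -0.4
```

```bash
python3 look.py b12
```

```text
29.2 [521.2 -79.2 192.4] [ 0.9 -2.3  0.9]
top [(333, 238, 22), (342, 240, 18), (427, 252, 55)]
scene [(256, 131, 7), (265, 140, 35), (279, 155, 136), (320, 211, 173)]
```

Call:
apply_moves(targets=[{"travel": [0,0,0],"delta_rot": [0,0,0]},{"travel": [0,0,0],"delta_rot": [0,0,0]},{"travel": [0,0,0],"delta_rot": [0,0,0]},{"travel": [0,0,0],"delta_rot": [0,0,0]},{"travel": [0,0,0],"delta_rot": [0,0,0]}])

```text
clock: 29.7
position: [521.2, -79.2, 192.4]
tool_rot: [180.0, -0.0, -11.9]
wrist_force: [0.1, -1.9, 0.1]
grip_width: 0.3
```

```bash
python3 look.py b13
```

```text
29.8 [521.2 -79.2 192.4] [-0.  -2.1  0.4]
top [(333, 238, 22), (342, 240, 18), (427, 252, 56)]
scene [(256, 131, 7), (265, 140, 35), (279, 155, 136), (320, 211, 173)]
```

Call:
apply_moves(targets=[{"travel": [0,-0.5,0.3],"delta_rot": [0,0,0]},{"travel": [0,-1,0.6],"delta_rot": [0,0,0]},{"travel": [0,-1.5,1],"delta_rot": [0,0,0]},{"travel": [0,-1.5,1],"delta_rot": [0,0,0]},{"travel": [0,-1.5,1],"delta_rot": [0,0,0]},{"travel": [0,-1.5,1],"delta_rot": [0,0,0]},{"travel": [0,-1.5,1],"delta_rot": [0,0,0]},{"travel": [0,-1.5,1],"delta_rot": [0,0,0]},{"travel": [0,-1.5,1],"delta_rot": [0,0,0]},{"travel": [0,-1.5,1],"delta_rot": [0,0,0]}])

```text
clock: 30.8
position: [521.5, -77.7, 191.4]
tool_rot: [-180.0, -0.0, -11.9]
wrist_force: [0.5, -2.1, 0.1]
grip_width: -0.2
```

```bash
python3 look.py b14
```

```text
30.9 [521.5 -77.7 191.4] [ 0.2 -2.1  1.8]
top [(333, 238, 18), (342, 240, 13), (427, 252, 56)]
scene [(257, 131, 9), (265, 140, 36), (274, 149, 58), (307, 189, 101), (320, 211, 172)]
```

Cap 3 is falling now (scene px 307,189). I hold and check.

Call:
apply_moves(targets=[{"travel": [0,0,0],"delta_rot": [0,0,0]},{"travel": [0,0,0],"delta_rot": [0,0,0]},{"travel": [0,0,0],"delta_rot": [0,0,0]},{"travel": [0,0,0],"delta_rot": [0,0,0]},{"travel": [0,0,0],"delta_rot": [0,0,0]}])

```text
clock: 31.4
position: [521.5, -77.7, 191.4]
tool_rot: [-180.0, -0.0, -11.9]
wrist_force: [0.2, -2.4, 1.2]
grip_width: -0.1
```

```bash
python3 look.py b15
```

```text
31.5 [521.5 -77.7 191.4] [ 0.4 -1.6  0.6]
top [(337, 239, 58), (427, 252, 57)]
scene [(257, 131, 9), (271, 145, 95), (320, 210, 209)]
```

View pics/b15.png

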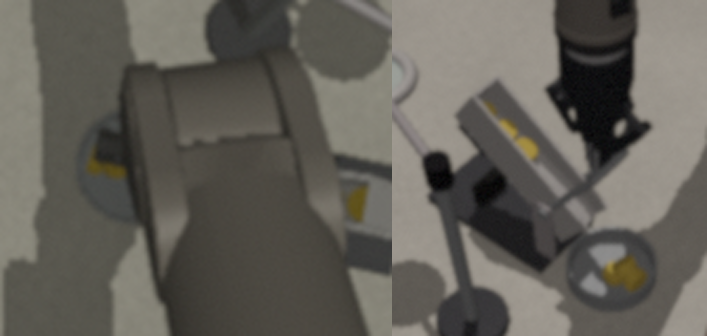

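Three caps are in the dish (625,272) and three remain in the bin. I lower gently.

Call:
apply_moves(targets=[{"travel": [0,2,-1.3],"delta_rot": [0,0,0]},{"travel": [0,5,-3.3],"delta_rot": [0,0,0]},{"travel": [0,8,-5],"delta_rot": [0,0,0]},{"travel": [0,11,-6.8],"delta_rot": [0,0,0]},{"travel": [0,14,-8.5],"delta_rot": [0,0,0]},{"travel": [0,17,-10],"delta_rot": [0,0,0]},{"travel": [0,20,-11.5],"delta_rot": [0,0,0]},{"travel": [0,23,-13],"delta_rot": [0,0,0]},{"travel": [0,26,-14.2],"delta_rot": [0,0,0]},{"travel": [0,29,-15.3],"delta_rot": [0,0,0]}])

```text
clock: 32.5
position: [515.1, -106.4, 206.6]
tool_rot: [180.0, 0.0, -11.9]
wrist_force: [-1.0, -2.7, -1.2]
grip_width: 0.0
```

Call:
apply_moves(targets=[{"travel": [0,3,-1],"delta_rot": [0,0,0]},{"travel": [0,6,-2],"delta_rot": [0,0,0]},{"travel": [0,9,-3],"delta_rot": [0,0,0]},{"travel": [0,12,-4],"delta_rot": [0,0,0]},{"travel": [0,15,-5],"delta_rot": [0,0,0]},{"travel": [0,18,-6],"delta_rot": [0,0,0]},{"travel": [0,21,-7],"delta_rot": [0,0,0]},{"travel": [0,24,-8],"delta_rot": [0,0,0]},{"travel": [0,26,-8.5],"delta_rot": [0,0,0]},{"travel": [0,28,-9],"delta_rot": [0,0,0]}])

```text
clock: 33.5
position: [509.8, -133.7, 215.8]
tool_rot: [-180.0, -0.0, -11.9]
wrist_force: [-0.7, -3.4, -1.7]
grip_width: 0.2
```

Call:
apply_moves(targets=[{"travel": [0,2,0],"delta_rot": [0,0,0]},{"travel": [0,4,0],"delta_rot": [0,0,0]},{"travel": [0,6,-0.5],"delta_rot": [0,0,0]},{"travel": [0,8,-0.5],"delta_rot": [0,0,0]},{"travel": [0,10,-0.5],"delta_rot": [0,0,0]},{"travel": [0,12,-0.5],"delta_rot": [0,0,0]},{"travel": [0,14,-0.5],"delta_rot": [0,0,0]},{"travel": [0,16,-0.5],"delta_rot": [0,0,0]},{"travel": [0,18,-0.5],"delta_rot": [0,0,0]},{"travel": [0,20,-0.5],"delta_rot": [0,0,0]}])

```text
clock: 34.5
position: [505.8, -152.8, 216.2]
tool_rot: [-180.0, -0.0, -11.9]
wrist_force: [-0.1, 0.4, 0.4]
grip_width: 0.4
```

Call:
apply_moves(targets=[{"travel": [0,2,0],"delta_rot": [0,0,0]},{"travel": [0,6,0],"delta_rot": [0,0,0]},{"travel": [0,11,0],"delta_rot": [0,0,0]},{"travel": [0,17,0],"delta_rot": [0,0,0]},{"travel": [0,22,0],"delta_rot": [0,0,0]},{"travel": [0,25,-20],"delta_rot": [0,0,0]},{"travel": [0,25,-60],"delta_rot": [0,0,0]},{"travel": [0,25,-100],"delta_rot": [0,0,0]},{"travel": [0,25,-130],"delta_rot": [0,0,0]},{"travel": [0,25,-140],"delta_rot": [0,0,0]}])

```text
clock: 35.5
position: [501.7, -178.1, 359.9]
tool_rot: [180.0, -0.3, -12.0]
wrist_force: [-0.1, -0.4, -0.1]
grip_width: 0.2
```

```bash
python3 look.py b16; python3 - <<'E'
from h import *
import pickle
t=cam('top')
t0=pickle.load(open('top.pkl','rb'))
cv2.imwrite('pics/f.png',cv2.resize(t['img'][130:330,180:500],None,fx=2.4,fy=2.4))
# bystanders: difference to the first picture
d=cv2.absdiff(t['img'],t0['img']).max(2)
for n,(u,v) in dict(jar=(283,220),bottle=(292,158),spoon=(221,180)).items(): print(n,int(d[v-12:v+12,u-9:u+9].max()))
E
```

```text
35.6 [ 501.  -177.9  357.5] [-0.7 -0.2 -0.4]
top [(340, 237, 160), (409, 251, 155)]
scene [(268, 155, 55), (320, 209, 214)]
jar 13
bottle 12
spoon 13
```

View pics/f.png

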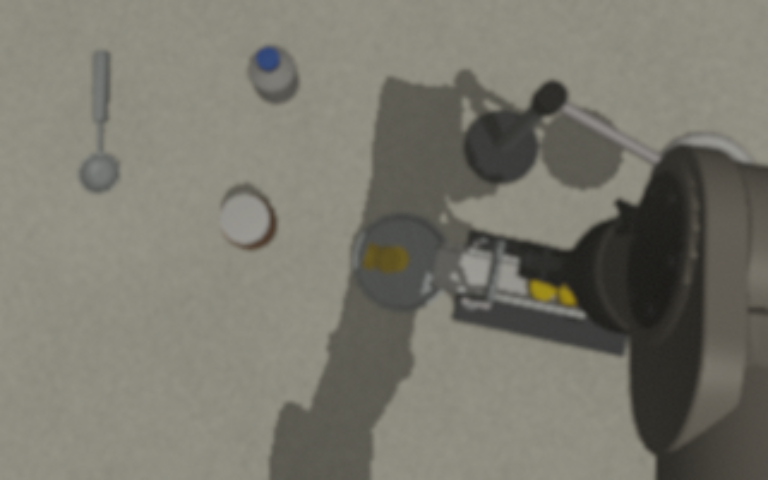

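The final top view shows the caps inside the dish at px (340,237), with the dish still at the drop point (347,239). The bin is down with caps inside, the magnifier is back, and the bystanders are unchanged.

```bash
python3 -c "
from plant import robot
print(robot.observe()['wrist_force'], robot.sign_off())"
```

```text
the job is handed in; nothing more can be done
[-0.08610328  0.7092872  -0.87418022] None
```

I carried out the whole task in about 36 s of robot time and handed the job in. No verdict is reported.

**What I did**
- **Magnifier:** I pushed it back until the force jumped to about 14 N at the stop.
- **Dish:** I gripped it by its far wall and slid it around the jar to the drop point.
- **Tipping:** I pushed the bail from behind. The first cap dropped at roughly 25° of tilt, by geometry, and I held there for a moment. I then eased on in small steps until the third cap fell, and lowered the bin slowly until the push force went to zero.

**Last checks**
- **Dish:** its centre was about 1 px (roughly 3 mm) from the predicted drop point.
- **Caps:** the view at full tilt showed three caps in the dish and three in the bin. In the last top view the dish caps were inside its rim, and two of the bin's three caps were visible; the gripper hid the third.
- **Bin and magnifier:** the bin was down and the magnifier was still back.
- **Bystanders:** jar, bottle and spoon were unchanged against the first picture.
- **Robot:** the wrist force was near zero, with nothing touched.

The final tilt was judged from the picture and the force, not measured. I could not view the final close-up because the picture limit was reached. No check failed or disagreed.

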